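# Set the sprung tweezers to bead width over the sorting dish

### The job

Get the bead sorting ready: pour all six stone beads from the small metal cup into the white dish and stand the empty cup upright on the bench again, clear of the dish. Then pick up the sprung tweezers, bring their tips level over the middle of the dish, a few centimetres above its rim, and squeeze them until the arms meet the ends of the brass cross-bar (tips 20 mm apart, a little over a bead's width), without squeezing them shut. Finish still holding them there in the air at that steady gap, and leave the caliper, file and wooden block where they lie.

Things in the scene. Friction and masses are not known exactly. Their poses are not given: they have to be found in the camera images.
- cup: loose straight-sided open aluminium cup, 56 mm outside diameter, 55 mm tall, wall 3 mm, floor 5 mm thick, about 80 g, standing upright on the bench with six beads in it (one layer, up to 21 mm). It may stand left or right of the dish, the tweezers on the other side. Origin: centre of its underside, z axis up through its mouth
- dish: white ceramic dish, fixed to the bench, round, 110 mm across at the foot and 156 mm at the rim, 40 mm tall, wall 5 mm, inner floor 6 mm above the bench. Origin: centre of its underside
- bead0: round polished dark grey stone bead (slippery), 16 mm diameter, 11 g, one of six alike, starting in the cup. Origin: its centre. It counts as in the dish when its centre is within 72 mm of the dish's axis and below 45 mm
- bead1: round polished dark grey stone bead (slippery), 16 mm diameter, 11 g, one of six alike, starting in the cup. Origin: its centre. It counts as in the dish when its centre is within 72 mm of the dish's axis and below 45 mm
- bead2: round polished dark grey stone bead (slippery), 16 mm diameter, 11 g, one of six alike, starting in the cup. Origin: its centre. It counts as in the dish when its centre is within 72 mm of the dish's axis and below 45 mm
- bead3: round polished dark grey stone bead (slippery), 16 mm diameter, 11 g, one of six alike, starting in the cup. Origin: its centre. It counts as in the dish when its centre is within 72 mm of the dish's axis and below 45 mm
- bead4: round polished dark grey stone bead (slippery), 16 mm diameter, 11 g, one of six alike, starting in the cup. Origin: its centre. It counts as in the dish when its centre is within 72 mm of the dish's axis and below 45 mm
- bead5: round polished dark grey stone bead (slippery), 16 mm diameter, 11 g, one of six alike, starting in the cup. Origin: its centre. It counts as in the dish when its centre is within 72 mm of the dish's axis and below 45 mm
- tweezers: sprung steel tweezers lying flat and loose on the bench, 155 mm long, 19 mm tall, about 95 g, balanced 10 to 15 mm behind the grips. Origin: underside, midway between the finger grips; x runs to the tips (at x = +50 mm), z up. Two arms hinge on upright axes at x = -90, y = +-8 mm in the bow block (x -105 to -83 mm) and are sprung apart: free, 53 mm over the grips and tips 52 mm apart
- grip (a point): middle of the two dark ribbed finger grips, 8 mm above the tweezers' underside. Grips are 32 mm long along x, 16 mm tall, squeezed together along the tweezers' y. At the marked 20 mm tip gap the arms are parallel and it is 32 mm over the grips; each mm over the grips changes the tip gap by 1.56 mm. Spring push on each grip: 0 N free, growing evenly to 7 N at the marked gap
- crossbar (a point): middle of the brass cross-bar on the tweezers' top (x = +30 mm, 18 mm above the underside), 26 mm wide along y, carried by a 5 mm wide brass tongue from the bow block. At the marked gap the arms' outer faces line up with the bar's ends
- tips (a point): point midway between the two tips, fixed in the tweezers' bow block frame at x = +50 mm, y = 0, 6 mm above the underside
- tip_left (a point): inner face of the tip of the arm on the tweezers' +y side, 6 mm above the underside
- tip_right (a point): inner face of the tip of the arm on the tweezers' -y side, 6 mm above the underside
- jaw_left (a joint): closing angle of the +y arm of the tweezers, rad: 0 sprung open, 0.115 at the marked gap, about 0.185 tips nearly shut; stiffness 5.5 N m/rad
- jaw_right (a joint): closing angle of the -y arm, same values
- caliper: bystander: caliper with black slide, 230 mm long, up to 15 mm tall, lying beyond the dish. Origin: underside, middle of its beam
- file: bystander: wooden-handled file, 250 mm long, 26 mm tall, lying beyond the dish. Origin: underside, where handle meets blade
- block: bystander: dark wooden block, 55 x 55 x 35 mm, beyond the dish. Origin: centre of its underside

How it is judged:
On the way, in this order (a step that is already met when the one before it is completed fails the run):
1. all six beads poured into the dish (horizontal distance between each of bead0, bead1, bead2, bead3, bead4, bead5 and dish below 0.072 m and height (world z) of each of bead0, bead1, bead2, bead3, bead4, bead5 below 0.045 m), for 0.2 s.
2. the empty cup stands upright on the bench, let go, clear of the dish (height (world z) of cup below 0.006 m and angle between cup's own z axis and vertical below 0.08 rad and horizontal distance between cup and dish above 0.1 m and contact force between cup and the fingers below 0.05 N), for 0.2 s.
3. the tweezers are held in the air with their tips over the dish and 20 mm apart, steadily for a second (distance between tip_left and tip_right between 0.017 and 0.023 m and horizontal distance between tips and dish below 0.04 m and height (world z) of tweezers between 0.045 and 0.15 m and angle between tweezers's own z axis and vertical below 0.35 rad and contact force between tweezers and the fingers above 1 N and contact force between tweezers and dish below 0.05 N and contact force between tweezers and cup below 0.05 N), for 1 s.
At the end, for the whole second after the job is handed in: Six beads in the dish; cup upright on the bench, over 100 mm from the dish's axis; tweezers gripped, not touching dish or cup, tilt under 0.35 rad, tips' middle within 40 mm of the dish's axis, grips 45 to 150 mm up, tips 17 to 23 mm apart, still (under 0.1 rad/s, 0.03 m/s) (all of step 1 and all of step 3 and height (world z) of cup below 0.006 m and angle between cup's own z axis and vertical below 0.08 rad and horizontal distance between cup and dish above 0.1 m and velocity of joint jaw_left between -0.1 and 0.1 rad/s and velocity of joint jaw_right between -0.1 and 0.1 rad/s and linear speed of tweezers below 0.03 m/s); the arm keeps its last pose, push and grip.
It fails at once if the tweezers are squeezed almost shut (tips under 10 mm apart) (distance between tip_left and tip_right below 0.01 m).
It fails at once if a bystander is pushed over 25 mm (distance of any of caliper, file, block from where it was at the start of the episode above 0.025 m).
It also fails if it takes over 64 s, if anything falls off the work surface, if the arm or the gripper's body presses on something with over 40 N, if the wrist force passes 120 N, or if a joint passes its speed limit or range.

### The arm

A 6-joint arm with a two-finger parallel gripper is mounted at the origin on the work surface. World frame = base frame: x ahead of the robot, y to its left, z up, the work surface at z = 0. Lengths are in m, angles in rad, forces in N, time in s.
With the tool pointing down it reaches from about 0.425 to 1.125 m from the base axis. Payload 14.9 kg.
Tool frame: the origin (TCP) lies midway between the tips of the shut fingers; the grasp point (between the pads) lies 19 mm behind it; z points along the fingers, y is the line along which they close (so a half turn about z gives the same grasp; the last joint's range is limited). The gripper opens to 91 mm and grips with 3 to 60 N. Pads are 32 mm wide; open, the fingers measure 118 mm over their backs; the gripper's body (76 mm by 178 mm) begins 60 mm behind the grasp point.
Start: joints at [-1.282, 0.379, 1.734, -0, 1.028, -0.033], TCP at [0.221, -0.664, 0.181] pointing down, gripper open.
Joint ranges: [-2.77, 2.77], [-0.74, 2.19], [0, 2.66], [-1.06, 4.2], [0.31, 2.87], [-3.08, 3.08]. Speed limits (rad/s): [1.89, 1.89, 2.39, 3.14, 3.14, 3.14].

### API

Orientations are given as a unit quaternion [x, y, z, w].
In Python, from cell import ctrl, vision, ticket gives the robot as it stands. The module is installed in compiled form; this text tells all that it offers.
- The arm moves only by the shell command python3 -m jog 'ROWS' [FORCE]. ROWS is a JSON object of lists of equal length, an entry for each row: "slide": the shift along the tool's x, y, z in mm, a list of three; "yaw": the turn about the tool's z in degrees; "fingers": the opening, from -1 (shut) to 1 (fully open). A call has 1 to 10 rows; each row shifts and turns the commanded pose from where the row before left it, along the tool's axes as they then stand; what a row does not reach is not made up. A row lasts 1/10 s, in which the tool goes at most 50 mm and 8.59 degrees, less where a joint would pass 70% of its speed; a pose out of reach is approached as far as the arm can. A call with a gripper value outside its range is refused whole. The fingers move at their own pace and stop on an object; FORCE is the grip in N (left out, the last holds). Time passes only in rows, so rows that do not move let the fingers close. It gives the time, the measured TCP pose, the force, the opening and the grip force at its end, in the units of the state.
- ctrl.state(): the state, without advancing time (a new reading comes with each control period).
- vision.camera(name): name is "scene" or "top" or "wrist"; returns (picture, depth): 420x560x3 uint8, red, green, blue; 420x560 float32, m along the optical axis (not along the pixel's ray), 0 where there is no reading.
- vision.get_calibration(name): a dict with "mtx" (3x3 intrinsics, pixels), "dist_coeffs" ([k1, k2, p1, p2, k3] as OpenCV has them; the pictures are not rectified), "pose" (4x4, takes a point from camera to world coordinates). Camera axes: x right, y down, z forward; pixel columns grow to the right and rows downward; lengths in m; the calibration is good to about 2 mm. A picture is of the moment at which its call begins: read the wrist's pose just before it. get_calibration takes no time and is no camera call; for the wrist camera it gives the pose at the moment of the call.
- ticket.sign_off(): hands the job in; it is judged then, once.
The state is a dict: "t": time; "joints": joint angles; "dq": joint speeds; "effort": joint torques, N m; "tcp_pos": TCP position; "tcp_rot": TCP orientation; "contact_force": force on the tool from outside, world axes, zero at the start; "ft_torque": the same for the moment, N m; "finger_gap": opening from 0.0 (shut) to 1.0 (fully open); "finger_force": force on a finger pad.
Only numpy, scipy, OpenCV 4.12 (cv2) and the standard library are available. Lean on these libraries where they do the work, as an engineer would, in place of code of your own. Each camera call takes 0.05 s, during which the arm holds its last target. There are 200 camera calls.

## Working session

There is one attempt and no reset: what is moved stays moved. The work goes in short steps, Python scripts to look and compute and a shell command to move; the robot and the scene stay as the last step left them, time stands still between calls to the robot, and variables do not carry over. Pictures are saved under pics/ and viewed, at most 12 in all, crops included, and the job is handed in when it is done.

```bash
mkdir -p pics
cat > h.py <<'E'
import numpy as np, cv2
from cell import ctrl, vision, ticket
def snap(n,f=None):
    c=vision.get_calibration(n); im,d=vision.camera(n)
    if f: cv2.imwrite('pics/'+f,cv2.cvtColor(im,cv2.COLOR_RGB2BGR))
    return im,d,c
def ray(c,uv,z):
    "pixels -> world points on plane z"
    K=np.array(c['mtx'],float);D=np.array(c['dist_coeffs'],float);P=np.array(c['pose'])
    n=cv2.undistortPoints(np.array(uv,float).reshape(-1,1,2),K,D)[:,0]
    r=np.c_[n,np.ones(len(n))]@P[:3,:3].T
    return P[:3,3]+r*((z-P[2,3])/r[:,2])[:,None]
def cloud(c,d):
    h,w=d.shape;K=np.array(c['mtx'],float);D=np.array(c['dist_coeffs'],float);P=np.array(c['pose'])
    u,v=np.meshgrid(np.arange(w),np.arange(h))
    n=cv2.undistortPoints(np.stack([u,v],-1).reshape(-1,1,2).astype(float),K,D)[:,0]
    X=np.c_[n,np.ones(len(n))]*d.reshape(-1,1)
    return (X@P[:3,:3].T+P[:3,3]).reshape(h,w,3)
E
python3 - <<'E'
from h import *
np.set_printoptions(precision=4,suppress=True)
im,d,c=snap('top','top0.png'); X=cloud(c,d)
print(c['pose'],c['mtx']); print(ctrl.state()['tcp_rot'],ctrl.state()['t'])
print(X[::70,::80,:].reshape(-1,3))
E
```

```text
[[-0.0235 -0.9969  0.0753  0.4921]
 [-0.9993  0.0212 -0.0312  0.0131]
 [ 0.0295 -0.076  -0.9967  0.9886]
 [ 0.      0.      0.      1.    ]] [[494.0835   0.     276.9908]
 [  0.     494.0835 203.3565]
 [  0.       0.       1.    ]]
[ 0.9871  0.1602 -0.0001 -0.0005] 0.05
[[ 1.4041  0.9722 -0.7466]
 [ 1.3928  0.6695 -0.7499]
 [ 1.3839  0.3722 -0.7503]
 [ 1.3772  0.0775 -0.7481]
 [ 1.3795 -0.2194 -0.7574]
 [ 1.3783 -0.5205 -0.7533]
 [ 1.3811 -0.8302 -0.7502]
 [ 0.857   0.5516  0.0001]
 [ 0.8498  0.3806  0.004 ]
 [ 0.8469  0.2164 -0.0004]
 [ 0.8442  0.052  -0.0019]
 [ 0.8413 -0.1132  0.0005]
 [ 0.8407 -0.2813 -0.0007]
 [ 0.8408 -0.4543 -0.0005]
 [ 0.7084  0.5449  0.0022]
 [ 0.7048  0.38   -0.002 ]
 [ 0.698   0.2137  0.0116]
 [ 0.6974  0.0542 -0.0009]
 [ 0.6945 -0.1085 -0.0009]
 [ 0.6919 -0.2735  0.0006]
 [ 0.6903 -0.4441 -0.0009]
 [ 0.5654  0.543  -0.0009]
 [ 0.5619  0.3779 -0.0004]
 [ 0.5586  0.2168 -0.0013]
 [ 0.5551  0.0566  0.0008]
 [ 0.5516 -0.1039  0.0009]
 [ 0.5479 -0.2667  0.0019]
 [ 0.5444 -0.4358 -0.0015]
 [ 0.4247  0.5411 -0.0004]
 [ 0.4225  0.3773  0.0007]
 [ 0.4194  0.2179 -0.0007]
 [ 0.4161  0.0591  0.0022]
 [ 0.4116 -0.1003 -0.0029]
 [ 0.4071 -0.2613  0.0013]
 [ 0.4015 -0.4279 -0.    ]
 [ 0.2851  0.5425 -0.0026]
 [ 0.2838  0.3797 -0.003 ]
 [ 0.2819  0.2197 -0.0004]
 [ 0.2782  0.0621 -0.0012]
 [ 0.2741 -0.096   0.002 ]
 [ 0.2679 -0.2566  0.0012]
 [ 0.2604 -0.4219  0.0007]]
```

View pics/top0.png

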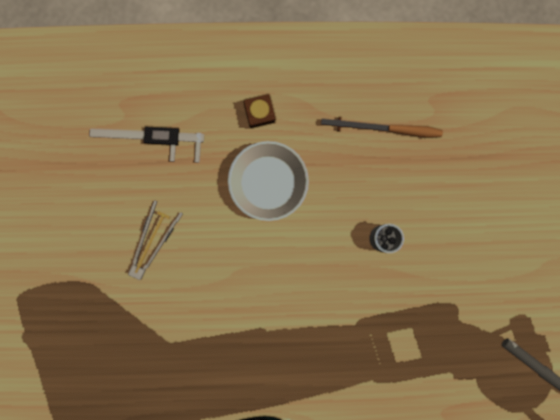

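The view shows the dish at (268,181), the cup with beads at (388,238), and the tweezers with bow (137,273) and tips near (155,203)/(181,214). The caliper, block and file are along the top edge.

Run:
```python
from h import *
np.set_printoptions(precision=4,suppress=True)
im,d,c=snap('top'); X=cloud(c,d); Z=X[...,2]
g=im.astype(int)
def box(m,x0,x1,y0,y1):
    k=np.zeros(m.shape,bool);k[y0:y1,x0:x1]=1;return m&k
# dish: rim pixels
for nm,b,zr in (('dish',(215,320,130,230),.04),('cup',(360,415,215,262),.055)):
    m=box((Z>zr-.006)&(Z<zr+.006),*b); uv=np.argwhere(m)[:,::-1].astype(np.float32)
    (cx,cy),r=cv2.minEnclosingCircle(uv); el=cv2.fitEllipse(cv2.convexHull(uv))
    p=ray(c,[(cx,cy),(cx+r,cy),el[0]],zr); print(nm,len(uv),(cx,cy,r),p[0],np.linalg.norm(p[1]-p[0]),'ell',p[2])
m=box(Z>.006,110,200,190,290)
n,l,s,ce=cv2.connectedComponentsWithStats(m.astype(np.uint8))
print(s,ce)
crop=cv2.resize(im[185:295,105:205],None,fx=5,fy=5,interpolation=cv2.INTER_CUBIC)
cv2.imwrite('pics/tw.png',cv2.cvtColor(crop,cv2.COLOR_RGB2BGR))
# nearby things heights
print('caliper',ray(c,[(91,133),(201,137),(198,160)],.01),'block',ray(c,[(260,112)],.035),'file',ray(c,[(322,122),(441,131)],.01))
```

```text
dish 971 (267.7410583496094, 180.6294708251953, 39.636478424072266) [0.6083 0.0003 0.04  ] 0.07678510641775192 ell [0.6082 0.0002 0.04  ]
cup 170 (388.46514892578125, 238.49195861816406, 14.948533058166504) [ 0.491 -0.227  0.055] 0.028990424235145053 ell [ 0.4915 -0.2273  0.055 ]
[[     0      0    560    420 234401]
 [   120    191      1      1      1]
 [   197    195      1      1      1]
 [   129    201     54     79    757]
 [   120    202      1      1      1]
 [   140    202      1      1      1]
 [   131    205      1      1      1]
 [   148    205      1      1      1]
 [   196    207      1      1      1]
 [   140    209      1      1      1]
 [   192    208      1      1      1]
 [   110    213      1      1      1]
 [   114    213      1      1      1]
 [   140    224      1      1      1]
 [   178    229      1      1      1]
 [   166    230      1      1      1]
 [   112    234      1      1      1]
 [   196    237      1      1      1]
 [   116    243      1      1      1]
 [   167    243      1      1      1]
 [   175    243      1      1      1]
 [   182    242      
[... 1250 characters left out ...]
 ]
 [167.     243.    ]
 [175.     243.    ]
 [182.     242.    ]
 [164.     244.    ]
 [122.     246.    ]
 [172.     251.    ]
 [183.     250.    ]
 [120.     253.    ]
 [131.     253.    ]
 [180.     256.    ]
 [133.     258.    ]
 [172.     263.    ]
 [175.     262.    ]
 [166.     267.    ]
 [153.     269.    ]
 [165.     270.    ]
 [124.     274.    ]
 [118.     277.    ]
 [126.     276.    ]
 [187.     277.    ]
 [149.     278.    ]
 [181.     278.    ]
 [115.     280.    ]
 [143.     281.    ]
 [151.     285.    ]]
caliper [[0.7159 0.3534 0.01  ]
 [0.7027 0.1318 0.01  ]
 [0.6562 0.1382 0.01  ]] block [[0.7451 0.0125 0.035 ]] file [[ 0.7292 -0.1124  0.01  ]
 [ 0.7077 -0.3573  0.01  ]]
```

View pics/tw.png

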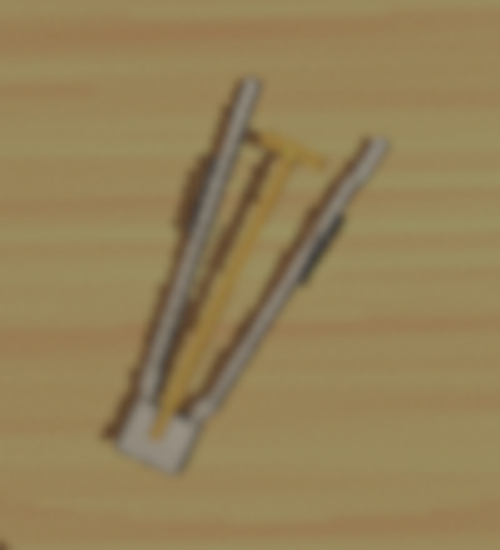

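```bash
python3 - <<'E'
from h import *
np.set_printoptions(precision=4,suppress=True)
c=vision.get_calibration('top')
q=lambda u,v:(105+u/5,185+v/5)
for uv,z in ((q(250,82),.012),(q(378,145),.012),(q(148,458),.012),(q(290,150),.02),(q(199,185),.012),(q(318,245),.012)): print(ray(c,[uv],z)[0])
E
python3 -m jog '{"slide":[[37,-31,0],[37,-31,0],[37,-31,0],[37,-31,0],[37,-31,0],[37,-31,0],[37,-31,0],[37,-31,0],[37,-31,0],[37,-31,0]],"yaw":[0,0,0,0,0,0,0,0,0,0],"fingers":[1,1,1,1,1,1,1,1,1,1]}' 10
```

```text
[0.575  0.2239 0.012 ]
[0.5489 0.1734 0.012 ]
[0.428  0.2651 0.012 ]
[0.5472 0.2066 0.02  ]
[0.5346 0.2443 0.012 ]
[0.51   0.1975 0.012 ]
t: 1.1
tcp_pos: [0.4749, -0.2511, 0.1808]
tcp_rot: [0.987, 0.16, 0.0, 0.0]
contact_force: [0.8, 0.3, 0.1]
finger_gap: 0.999
finger_force: 0.0
```

```bash
python3 -m jog '{"slide":[[0,0,0],[0,0,0],[0,0,0],[0,0,0],[0,0,0],[0,0,0]],"yaw":[-7.4,-7.4,-7.4,-7.4,-7.4,-7.4],"fingers":[1,1,1,1,1,1]}'
cat > go.py <<'E'
# prints tool-axis shift (mm) and yaw (deg) from the measured pose to target x y z [xaxis heading deg]
import sys; from h import *
from scipy.spatial.transform import Rotation as R
a=[float(v) for v in sys.argv[1:]]; s=ctrl.state(); r=R.from_quat(s['tcp_rot']); M=r.as_matrix()
print('t',round(s['t'],2),'tcp',np.round(s['tcp_pos'],4),'heading',round(np.degrees(np.arctan2(M[1,0],M[0,0])),2),'tilt',round(np.degrees(np.arccos(-M[2,2])),2),'gap mm',round(s['finger_gap']*91,1),'grip',round(s['finger_force'],1))
print('slide mm',np.round(M.T@(np.array(a[:3])-s['tcp_pos'])*1000,1))
if len(a)>3: print('yaw',np.round(-(a[3]-np.degrees(np.arctan2(M[1,0],M[0,0]))),2))
E
python3 go.py .491 -.227 .021 62.7
```

```text
t: 1.7
tcp_pos: [0.4741, -0.2528, 0.1806]
tcp_rot: [0.852, 0.524, -0.0, -0.0]
contact_force: [-1.2, 0.6, -0.5]
finger_gap: 1.0
finger_force: 0.0
t 1.7 tcp [ 0.4741 -0.2528  0.1806] heading 63.15 tilt 0.03 gap mm 91.0 grip 0.0
slide mm [ 30.6   3.5 159.6]
yaw 0.45
```

```bash
python3 -m jog '{"slide":[[30,3.5,20],[0,0,40],[0,0,40],[0,0,40],[0,0,15],[0,0,0]],"yaw":[0,0,0,0,0,0],"fingers":[1,1,1,1,1,1]}'
python3 go.py .491 -.227 .021 62.7
python3 - <<'E'
from h import *
snap('wrist','w1.png')
E
```

```text
t: 2.3
tcp_pos: [0.4899, -0.2272, 0.0243]
tcp_rot: [0.853, 0.521, -0.001, -0.002]
contact_force: [0.5, 0.3, 0.8]
finger_gap: 1.002
finger_force: 0.0
t 2.3 tcp [ 0.4899 -0.2272  0.0243] heading 62.84 tilt 0.22 gap mm 91.2 grip 0.0
slide mm [0.7 0.9 3.3]
yaw 0.14
```

View pics/w1.png

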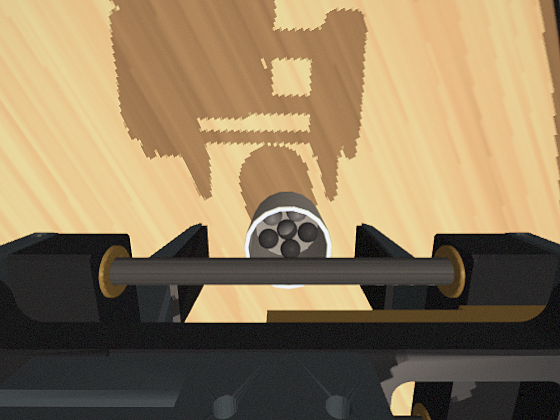

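The wrist picture shows the cup mouth at (288,245), centred between the fingers (207 and 357), with the beads inside. I'll grip it.

```bash
python3 -m jog '{"slide":[[0,0,3],[0,0,0],[0,0,0],[0,0,0],[0,0,0],[0,0,0],[0,0,0],[0,0,0]],"yaw":[0,0,0,0,0,0,0,0],"fingers":[0,-0.2,-0.5,-0.5,-0.5,-0.5,-0.5,-0.5]}' 10
python3 -m jog '{"slide":[[0,0,-12],[0,0,-12],[0,0,-10],[0,0,0]],"yaw":[0,0,0,0],"fingers":[-0.5,-0.5,-0.5,-0.5]}' 
python3 go.py .5596 -.0942 .055 62.7
```

```text
t: 3.15
tcp_pos: [0.4911, -0.2279, 0.0228]
tcp_rot: [0.853, 0.521, -0.0, -0.0]
contact_force: [-0.0, 0.4, 0.4]
finger_gap: 0.33
finger_force: 0.0
t: 3.55
tcp_pos: [0.4923, -0.2284, 0.0589]
tcp_rot: [0.853, 0.521, 0.001, 0.001]
contact_force: [-0.1, 0.6, -0.0]
finger_gap: 0.247
finger_force: 0.0
t 3.55 tcp [ 0.4923 -0.2284  0.0589] heading 62.84 tilt 0.17 gap mm 22.5 grip 0.0
slide mm [150.2  -1.4   3.9]
yaw 0.14
```

The fingers closed to 22 mm with no force, so the cup wasn't between the pads. I need to look.

Run:
```python
from h import *
a,_,_=snap('wrist');b,_,_=snap('scene')
cv2.imwrite('pics/c2.png',cv2.cvtColor(cv2.resize(np.hstack([a,b]),(800,300)),cv2.COLOR_RGB2BGR))
```

```text
(no output)
```

View pics/c2.png

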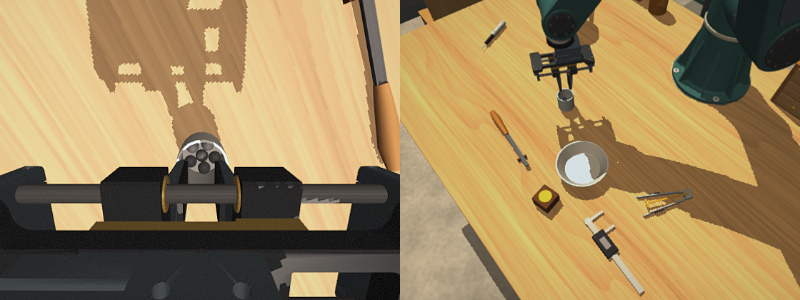

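The gripper's fingers look narrower than the cup and seem to sit beside it. I'll measure the cup now.

Run:
```python
from h import *
np.set_printoptions(precision=4,suppress=True)
im,d,c=snap('wrist'); X=cloud(c,d)
print(c['pose'])
# columns through cup and fingers: print world pts
for u in (255,283,310):
  for v in range(185,300,10): print(u,v,X[v,u],im[v,u])
```

```text
[[ 0.8895 -0.4441 -0.1076  0.5207]
 [-0.4569 -0.8637 -0.2125 -0.1694]
 [ 0.0014  0.2382 -0.9712  0.2617]
 [ 0.      0.      0.      1.    ]]
255 185 [ 0.4817 -0.1939  0.0007] [173 132  89]
255 195 [ 0.4772 -0.2021 -0.0002] [167 127  85]
255 205 [ 0.4748 -0.2086  0.0111] [73 69 61]
255 215 [ 0.4792 -0.2084  0.0548] [152 141 131]
255 225 [ 0.4843 -0.2063  0.0949] [41 43 43]
255 235 [ 0.4845 -0.2084  0.1083] [22 19 24]
255 245 [ 0.4861 -0.2086  0.1257] [21 20 21]
255 255 [ 0.487  -0.2092  0.1383] [24 29 26]
255 265 [ 0.4988 -0.1962  0.1868] [69 66 60]
255 275 [ 0.4974 -0.1989  0.1867] [82 78 73]
255 285 [ 0.4956 -0.202   0.1858] [79 69 65]
255 295 [ 0.4803 -0.2231  0.1465] [123 112 104]
283 185 [ 0.5042 -0.2056 -0.0002] [122 104  86]
283 195 [ 0.504  -0.2053  0.0505] [88 82 73]
283 205 [ 0.4964 -0.2209  0.0064] [140 133 124]
283 215 [ 0.4937 -0.2259  0.0204] [92 86 81]
283 225 [ 0.4896 -0.2339  0.0204] [46 44 39]
283 235 [ 0.4854 -0.2421  0.0202] [58 54 50]
283 245 [ 0.4804 -0.2519  0.0154] [100  95  89]
283 255 [ 0.4802 -0.252   0.0384] [99 93 88]
283 265 [ 0.5054 -0.2005  0.185 ] [73 69 64]
283 275 [ 0.5047 -0.2019  0.1879] [86 80 74]
283 285 [ 0.5027 -0.2059  0.1853] [218 192 135]
283 295 [ 0.4539 -0.304   0.0005] [236 206 149]
310 185 [ 0.5261 -0.2168  0.0001] [237 205 149]
310 195 [ 0.522  -0.2251  0.0002] [205 173 119]
310 205 [ 0.5185 -0.2212  0.0504] [107 102  93]
310 215 [ 0.5139 -0.2408  0.0052] [155 144 133]
310 225 [ 0.5136 -0.2214  0.0947] [40 42 46]
310 235 [ 0.512  -0.2202  0.1146] [40 44 47]
310 245 [ 0.5104 -0.2211  0.1257] [27 19 24]
310 255 [ 0.5093 -0.2204  0.1389] [25 24 26]
310 265 [ 0.5124 -0.2035  0.186 ] [72 70 64]
310 275 [ 0.5111 -0.2061  0.1864] [84 77 71]
310 285 [ 0.5095 -0.2097  0.1848] [74 70 69]
310 295 [ 0.5019 -0.2339  0.1471] [45 41 43]
```

```bash
python3 -m jog '{"slide":[[0,0,-15],[0,0,0],[0,0,0],[0,0,0],[0,0,0],[0,0,0],[0,0,0],[0,0,0]],"yaw":[0,0,0,0,0,0,0,0],"fingers":[1,1,1,1,1,1,1,1]}' 10
python3 go.py .491 -.229 .021 62.7
```

```text
t: 4.5
tcp_pos: [0.4911, -0.2279, 0.0717]
tcp_rot: [0.853, 0.521, -0.0, -0.0]
contact_force: [0.6, 1.0, 0.2]
finger_gap: 0.919
finger_force: 0.0
t 4.5 tcp [ 0.4911 -0.2279  0.0717] heading 62.84 tilt 0.01 gap mm 83.7 grip 0.0
slide mm [-1.1  0.4 50.7]
yaw 0.14
```

```bash
python3 -m jog '{"slide":[[0,0,0],[0,0,20],[0,0,20],[0,0,10],[0,0,0]],"yaw":[0,0,0,0,0],"fingers":[1,1,1,1,1]}' 10
python3 - <<'E'
from h import *
np.set_printoptions(precision=4,suppress=True)
im,d,c=snap('wrist','w3.png'); X=cloud(c,d)
s=ctrl.state();t=np.array(s['tcp_pos'])
P=X.reshape(-1,3)-t
h=np.radians(62.84);xa=np.array([np.cos(h),np.sin(h)]);ya=np.array([np.sin(h),-np.cos(h)])
Q=np.c_[P[:,:2]@xa,P[:,:2]@ya,X.reshape(-1,3)[:,2]]*1000
for lo,hi in ((10,20),(20,30),(30,40),(40,48),(50,58),(65,80),(80,100)):
    k=(Q[:,2]>lo)&(Q[:,2]<hi)&(abs(Q[:,0])<60)&(abs(Q[:,1])<80)
    for nm,m in (('L',k&(Q[:,1]<-35)),('mid',k&(abs(Q[:,1])<35)),('R',k&(Q[:,1]>35))):
        if m.sum()>5: print(lo,nm,m.sum(),np.percentile(Q[m],[2,98],axis=0).round(0).tolist())
E
```

```text
t: 5.0
tcp_pos: [0.4903, -0.2275, 0.0207]
tcp_rot: [0.853, 0.521, -0.001, -0.001]
contact_force: [-0.8, 0.5, 1.5]
finger_gap: 0.997
finger_force: 0.0
10 mid 1399 [[-22.0, -21.0, 11.0], [26.0, 26.0, 20.0]]
20 mid 949 [[-19.0, -22.0, 20.0], [26.0, 27.0, 29.0]]
30 mid 326 [[-15.0, -23.0, 30.0], [26.0, 27.0, 40.0]]
40 mid 268 [[-11.0, -23.0, 40.0], [26.0, 27.0, 48.0]]
50 L 65 [[-4.0, -51.0, 54.0], [16.0, -46.0, 58.0]]
50 mid 992 [[-28.0, -24.0, 51.0], [26.0, 29.0, 57.0]]
50 R 73 [[-5.0, 45.0, 54.0], [16.0, 50.0, 58.0]]
65 L 365 [[-16.0, -55.0, 65.0], [16.0, -46.0, 80.0]]
65 R 359 [[-16.0, 45.0, 65.0], [16.0, 54.0, 80.0]]
80 L 752 [[-17.0, -57.0, 81.0], [17.0, -46.0, 100.0]]
80 R 747 [[-17.0, 45.0, 81.0], [16.0, 55.0, 100.0]]
```

View pics/w3.png

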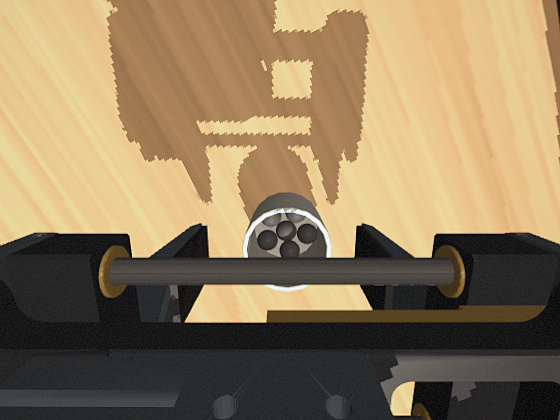

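Run:
```python
from h import *
im,d,c=snap('wrist'); X=cloud(c,d)
t=np.array(ctrl.state()['tcp_pos']);P=X.reshape(-1,3)-t
h=np.radians(62.84);xa=np.array([np.cos(h),np.sin(h)]);ya=np.array([np.sin(h),-np.cos(h)])
Q=np.c_[P[:,:2]@xa,P[:,:2]@ya,P[:,2]]*1000
F=Q[(abs(abs(Q[:,1])-50)<8)&(Q[:,2]>20)&(abs(Q[:,0])<20)]
print('finger lowest above TCP',np.sort(F[:,2])[[0,3,10,20,40]].round(1))
B=Q[(abs(Q[:,1])<33)&(Q[:,2]>45)&(abs(Q[:,0])<90)]
for x0 in range(-90,90,15):
    b=B[(B[:,0]>=x0)&(B[:,0]<x0+15)]
    if len(b): print(x0,len(b),np.percentile(b[:,2],[1,50,99]).round(0))
```

```text
finger lowest above TCP [31.8 32.5 32.9 33.4 34.2]
0 79 [153. 154. 155.]
15 26061 [128. 153. 163.]
30 3007 [124. 127. 130.]
60 12372 [204. 204. 204.]
```

The depth data show the real fingertips sit about 33 mm above the reported TCP, so the fingers closed just above the rim. I'll go about 32 mm deeper and grip again.

```bash
python3 -m jog '{"slide":[[0,-1,16],[0,0,16],[0,0,0],[0,0,0],[0,0,0],[0,0,0],[0,0,0],[0,0,0],[0,0,0],[0,0,0]],"yaw":[0,0,0,0,0,0,0,0,0,0],"fingers":[1,1,1,0.2,0,0,0,0,0,0]}' 10
python3 go.py .5596 -.0942 .022 62.7
```

```text
t: 6.1
tcp_pos: [0.4908, -0.2277, -0.0097]
tcp_rot: [0.853, 0.521, 0.0, 0.0]
contact_force: [0.5, 0.4, 6.3]
finger_gap: 0.617
finger_force: 10.0
t 6.1 tcp [ 0.4908 -0.2277 -0.0097] heading 62.83 tilt 0.05 gap mm 56.1 grip 10.0
slide mm [150.2   0.3 -31.7]
yaw 0.13
```

```bash
python3 -m jog '{"slide":[[0,0,-12],[0,0,-12],[0,0,-11],[0,0,0],[0,0,0]],"yaw":[0,0,0,0,0],"fingers":[0,0,0,0,0]}'
python3 - <<'E'
from h import *
im,d,c=snap('wrist','w4.png')
E
python3 go.py .5596 -.0942 .025 62.7
```

```text
t: 6.6
tcp_pos: [0.4905, -0.2275, 0.0253]
tcp_rot: [0.853, 0.521, 0.0, 0.0]
contact_force: [-0.4, -0.1, -1.1]
finger_gap: 0.614
finger_force: 10.0
t 6.65 tcp [ 0.4902 -0.2274  0.0249] heading 62.84 tilt 0.01 gap mm 55.9 grip 10.0
slide mm [ 1.502e+02  1.000e+00 -1.000e-01]
yaw 0.14
```

View pics/w4.png

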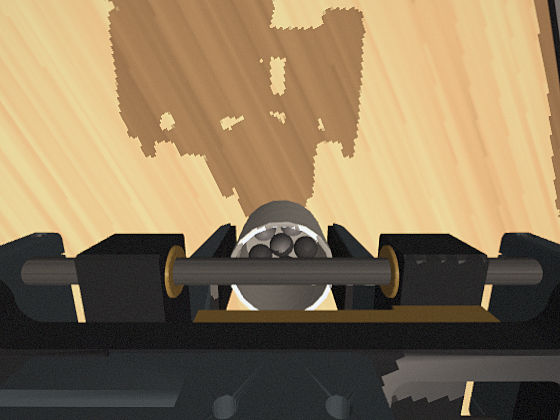

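The cup is lifted and gripped at the centre (283,260). I'll carry it to the near rim, then pivot it in the pads against the rim.

```bash
python3 -m jog '{"slide":[[15,0,0],[30,0,2],[35,0,2],[35,1,2],[20,0,0],[9,0,0],[0,0,0]],"yaw":[0,0,0,0,0,0,0],"fingers":[0,0,0,0,0,0,0]}'
python3 -m jog '{"slide":[[4,0,0],[4,0,0],[5,0,-2],[5,0,-3],[5,0,-2],[5,0,-2],[0,0,0]],"yaw":[0,0,0,0,0,0,0],"fingers":[0,0,0,0,0,0,0]}'
python3 go.py .608 0 .025 62.7
python3 - <<'E'
from h import *
b,_,_=snap('scene'); a,_,_=snap('wrist')
cv2.imwrite('pics/c5.png',cv2.cvtColor(np.hstack([cv2.resize(b[60:320,130:390],(400,400)),cv2.resize(a[100:340,160:400],(400,400))]),cv2.COLOR_RGB2BGR))
E
```

```text
t: 7.35
tcp_pos: [0.557, -0.0987, 0.0185]
tcp_rot: [0.853, 0.522, -0.0, -0.0]
contact_force: [1.0, -0.2, -2.5]
finger_gap: 0.614
finger_force: 10.0
t: 8.05
tcp_pos: [0.57, -0.0744, 0.0282]
tcp_rot: [0.853, 0.521, 0.0, 0.0]
contact_force: [-0.5, -1.7, 0.0]
finger_gap: 0.596
finger_force: 10.0
t 8.05 tcp [ 0.57   -0.0744  0.0282] heading 62.86 tilt 0.02 gap mm 54.2 grip 10.0
slide mm [83.6 -0.2  3.2]
yaw 0.16
```

View pics/c5.png

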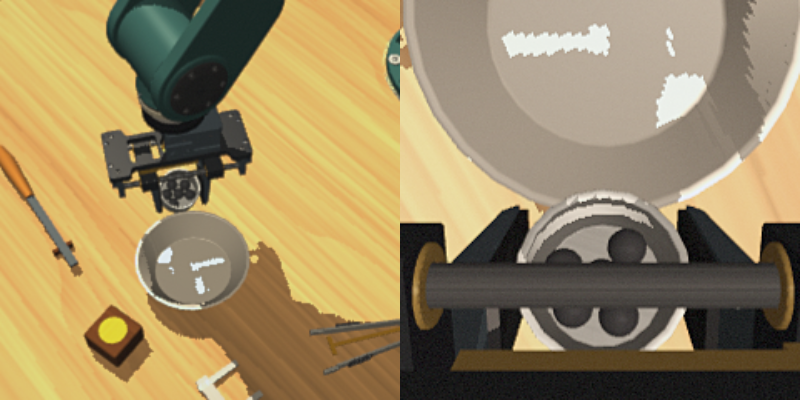

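The wrist view shows the cup at the dish's near rim, beads still inside, mouth at about (600,270) in the crop. I'll measure its tilt from the depth.

```bash
cat > tilt.py <<'E'
from h import *
im,d,c=snap('wrist'); X=cloud(c,d)
s=ctrl.state();t=np.array(s['tcp_pos'])
h=np.radians(62.84);xa=np.array([np.cos(h),np.sin(h)]);ya=np.array([np.sin(h),-np.cos(h)])
D=np.array([.608,0,0]);P=(X-D).reshape(-1,3)
Q=np.c_[P[:,:2]@xa,P[:,:2]@ya,P[:,2]]*1000
ts=(t-D)[:2]@xa*1000; print('TCP s',ts.round(1),'Pz',(t[2]*1000+49).round(1))
k=(abs(Q[:,1])<2)&(Q[:,2]<115)&(abs(Q[:,0]-ts)<75)
q=Q[k]; o=np.argsort(-q[:,0]); q=q[o]
print([tuple(int(round(v)) for v in (r[0],r[2])) for r in q[::max(1,len(q)//60)]])
E
python3 tilt.py
```

```text
TCP s -84.0 Pz 76.8
[(-10, 6), (-11, 8), (-13, 7), (-15, 7), (-18, 6), (-20, 7), (-21, 5), (-24, 6), (-26, 7), (-28, 7), (-30, 7), (-32, 6), (-34, 6), (-36, 7), (-39, 7), (-41, 7), (-43, 6), (-45, 6), (-47, 7), (-49, 7), (-52, 6), (-53, 6), (-55, 9), (-57, 12), (-58, 77), (-59, 79), (-59, 79), (-60, 18), (-61, 78), (-62, 76), (-63, 20), (-64, 21), (-65, 25), (-66, 24), (-67, 67), (-68, 66), (-68, 31), (-69, 62), (-72, 56), (-76, 51), (-80, 42), (-84, 35), (-86, 36), (-88, 37), (-90, 37), (-91, 41), (-93, 55), (-94, 41), (-95, 41), (-97, 41), (-110, 66), (-111, 64), (-112, 65), (-113, 67), (-115, 67), (-118, 66), (-121, 55), (-123, 57), (-124, 58), (-125, 58), (-127, 59)]
```

The cup has tilted 28°, pivoting near its mouth, with its wall on the rim. I'll continue the arc with that pivot to about 70°, then check.

```bash
python3 -m jog '{"slide":[[6,0,0],[6,0,0],[6,0,1],[5,0,2],[5,0,2.5],[5,0,3],[0,0,0]],"yaw":[0,0,0,0,0,0,0],"fingers":[0,0,0,0,0,0,0]}'
python3 tilt.py
```

```text
t: 8.9
tcp_pos: [0.5852, -0.0446, 0.0191]
tcp_rot: [0.853, 0.521, 0.0, -0.0]
contact_force: [0.0, 0.7, 1.9]
finger_gap: 0.594
finger_force: 10.0
TCP s -50.4 Pz 68.2
[(25, 6), (23, 7), (21, 6), (20, 7), (18, 6), (16, 6), (14, 7), (13, 6), (10, 7), (9, 7), (7, 7), (5, 6), (3, 6), (1, 6), (-1, 6), (-3, 6), (-5, 7), (-8, 7), (-10, 7), (-12, 7), (-14, 6), (-17, 6), (-19, 7), (-21, 7), (-24, 7), (-26, 6), (-28, 7), (-31, 7), (-33, 7), (-35, 6), (-38, 6), (-38, 7), (-39, 56), (-40, 5), (-41, 6), (-42, 5), (-43, 7), (-44, 55), (-45, 55), (-46, 54), (-47, 54), (-48, 54), (-49, 7), (-50, 7), (-51, 53), (-52, 6), (-53, 7), (-54, 52), (-55, 104), (-55, 105), (-56, 51), (-56, 106), (-56, 106), (-57, 51), (-58, 107), (-59, 106), (-60, 105), (-82, 42), (-84, 42), (-86, 42), (-87, 43), (-88, 43)]
```

The tilt is now about 74°, with the mouth over the dish. I'll continue past horizontal to 110–115°.

```bash
python3 -m jog '{"slide":[[4,0,3],[4,0,4],[3.5,0,4],[3,0,4],[2,0,4],[2,0,4],[1,0,4],[1,0,4],[0,0,0],[0,0,0]],"yaw":[0,0,0,0,0,0,0,0,0,0],"fingers":[0,0,0,0,0,0,0,0,0,0]}'
python3 tilt.py
python3 - <<'E'
from h import *
b,_,_=snap('scene'); a,_,_=snap('wrist')
cv2.imwrite('pics/c6.png',cv2.cvtColor(np.hstack([cv2.resize(b[60:320,130:390],(400,400)),cv2.resize(a[0:340,110:450],(400,400))]),cv2.COLOR_RGB2BGR))
E
```

```text
t: 9.95
tcp_pos: [0.5939, -0.0273, -0.0119]
tcp_rot: [0.853, 0.521, -0.0, -0.0]
contact_force: [1.3, 2.1, 0.4]
finger_gap: 0.6
finger_force: 10.0
TCP s -30.8 Pz 37.2
[(44, 21), (43, 22), (41, 20), (40, 19), (39, 20), (37, 17), (35, 7), (34, 7), (32, 5), (31, 6), (29, 17), (27, 20), (26, 18), (25, 19), (23, 20), (21, 22), (20, 17), (17, 18), (15, 6), (13, 8), (12, 6), (10, 7), (8, 7), (6, 5), (5, 6), (3, 6), (2, 115), (1, 114), (1, 7), (-1, 8), (-3, 6), (-5, 7), (-7, 6), (-9, 6), (-11, 6), (-13, 6), (-14, 6), (-14, 69), (-15, 7), (-15, 68), (-16, 70), (-17, 70), (-18, 7), (-20, 6), (-23, 6), (-25, 8), (-27, 6), (-28, 77), (-28, 78), (-29, 77), (-29, 78), (-30, 79), (-30, 78), (-31, 79), (-31, 81), (-32, 80), (-32, 81), (-33, 81), (-33, 7), (-34, 6), (-35, 6), (-35, 81), (-36, 6)]
```

View pics/c6.png

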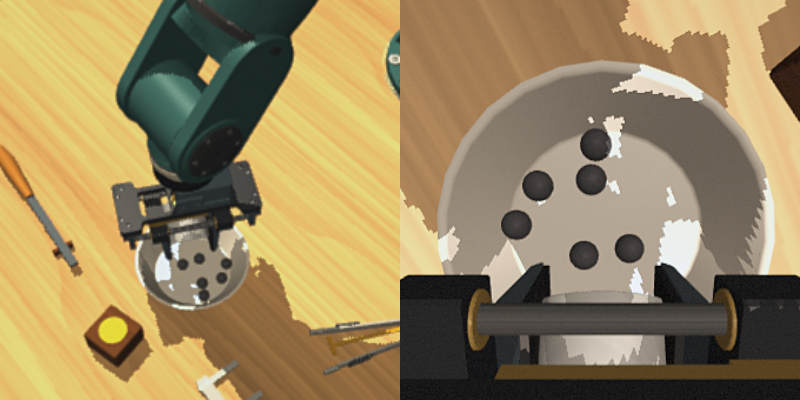

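All six beads are in the dish: the wrist crop shows six dark spheres between (517,225) and (630,248), and the cup is tilted about 120°. Next I lift the cup out, take it clear of the dish, and loosen the grip so its heavier bottom can swing down.

```bash
python3 -m jog '{"slide":[[0,0,-15],[0,0,-25],[0,0,-15],[-20,0,0],[-35,0,0],[-40,0,0],[-30,0,10],[-12,0,20],[0,0,13],[0,0,0]],"yaw":[0,0,0,0,0,0,0,0,0,0],"fingers":[0,0,0,0,0,0,0,0,0,0]}'
python3 -m jog '{"slide":[[0,0,0],[0,0,0],[0,0,0],[0,0,0]],"yaw":[0,0,0,0],"fingers":[0,0,0,0]}' 3
python3 tilt.py
```

```text
t: 11.1
tcp_pos: [0.5306, -0.1488, -0.0007]
tcp_rot: [0.854, 0.521, -0.001, -0.001]
contact_force: [0.1, -0.7, -0.4]
finger_gap: 0.599
finger_force: 10.0
t: 11.5
tcp_pos: [0.532, -0.1489, 0.0008]
tcp_rot: [0.853, 0.522, 0.0, 0.0]
contact_force: [-0.7, -0.2, -2.0]
finger_gap: 0.6
finger_force: 3.0
TCP s -167.3 Pz 49.7
[(-92, 0), (-94, 2), (-96, 2), (-98, 1), (-100, 1), (-102, 1), (-104, 1), (-105, -1), (-107, 0), (-109, 0), (-111, 1), (-113, 1), (-115, 1), (-117, 1), (-119, 0), (-121, 1), (-123, 1), (-125, 0), (-127, 1), (-129, 2), (-131, 0), (-133, 0), (-135, 0), (-137, 0), (-139, 1), (-141, 2), (-143, -1), (-145, 0), (-147, 1), (-149, 81), (-150, 80), (-150, 82), (-151, 82), (-152, 1), (-152, 0), (-153, 83), (-153, 82), (-156, 0), (-158, 1), (-160, 1), (-162, 1), (-164, 1), (-164, 90), (-165, 0), (-165, 89), (-166, 90), (-166, 90), (-167, 93), (-167, 92), (-168, 93), (-168, 93), (-169, 93), (-169, 0), (-170, 94), (-170, 0), (-171, 96), (-171, 2), (-172, 0), (-172, 94), (-174, 1), (-176, 0), (-179, 1)]
```

The cup held its 120° angle even at 3 N. I'll yaw half a turn so its bottom faces the dish, catch the lower half of the bottom face on the outer rim, and raise to right it. First I check joint 6.

```bash
python3 -c "
from h import *
print(np.round(ctrl.state()['joints'],3))"
```

```text
[-0.315  0.437  2.082  0.     0.622  0.158]
```

```bash
python3 -m jog '{"slide":[[0,0,0],[0,0,0],[0,0,0],[0,0,0],[0,0,0],[0,0,0],[0,0,0],[0,0,0],[0,0,0],[0,0,0]],"yaw":[-8.5,-8.5,-8.5,-8.5,-8.5,-8.5,-8.5,-8.5,-8.5,-8.5],"fingers":[0,0,0,0,0,0,0,0,0,0]}' 6 >/dev/null
python3 -m jog '{"slide":[[0,0,0],[0,0,0],[0,0,0],[0,0,0],[0,0,0],[0,0,0],[0,0,0],[0,0,0],[0,0,0],[0,0,0]],"yaw":[-8.5,-8.5,-8.5,-8.5,-8.5,-8.5,-8.5,-8.5,-8.5,-8.5],"fingers":[0,0,0,0,0,0,0,0,0,0]}'
python3 go.py .5194 -.1167 -.0244 232.84
cat > tilt2.py <<'E'
# cup outline in plane through tool x axis: (a = mm toward dish from TCP, z mm), a along -x of the tool
from h import *
from scipy.spatial.transform import Rotation as R
im,d,c=snap('wrist'); X=cloud(c,d); s=ctrl.state(); M=R.from_quat(s['tcp_rot']).as_matrix()
Q=(X.reshape(-1,3)-np.array(s['tcp_pos']))@M*1000; z=X.reshape(-1,3)[:,2]*1000
k=(abs(Q[:,1])<2.5)&(z>2)&(z<112)&(abs(Q[:,0])<75)&(-Q[:,2]<112)
q=np.c_[-Q[k,0],z[k]]; q=q[np.argsort(q[:,0])]
print([tuple(int(round(v)) for v in r) for r in q[::max(1,len(q)//50)]])
E
python3 tilt2.py
```

```text
t: 13.55
tcp_pos: [0.5317, -0.1491, 0.0005]
tcp_rot: [-0.448, 0.894, -0.0, 0.0]
contact_force: [-0.3, -0.2, -1.5]
finger_gap: 0.594
finger_force: 6.0
t 13.55 tcp [ 5.317e-01 -1.491e-01  5.000e-04] heading -126.8 tilt 0.01 gap mm 54.1 grip 6.0
slide mm [-18.6  29.2  24.9]
yaw -359.64
[(-68, 2), (-20, 81), (-20, 80), (-20, 82), (-20, 82), (-19, 80), (-19, 81), (-19, 82), (-19, 81), (-18, 82), (-18, 81), (-18, 81), (-17, 81), (-17, 81), (-17, 83), (-17, 82), (-17, 83), (-6, 90), (-6, 90), (-5, 89), (-5, 92), (-5, 91), (-5, 90), (-4, 90), (-4, 89), (-4, 92), (-4, 91), (-4, 91), (-3, 90), (-3, 92), (-3, 91), (-3, 92), (-3, 92), (-2, 92), (-2, 91), (-2, 93), (-2, 91), (-1, 93), (-1, 93), (-1, 93), (-1, 92), (0, 92), (0, 94), (0, 93), (0, 94), (0, 91), (1, 93), (1, 93), (1, 94), (1, 93), (2, 94), (2, 94), (2, 95), (2, 95), (2, 94), (3, 94)]
```

```bash
python3 -m jog '{"slide":[[-6,15,0],[-6,14,5],[-6,0,10],[0,0,10],[0,0,0]],"yaw":[0,0,0,0,0],"fingers":[0,0,0,0,0]}'
python3 -m jog '{"slide":[[-5,0,0],[-5,0,0],[0,0,-4],[0,0,-4],[-0.5,0,-4.5],[-0.5,0,-4.5],[-1,0,-4.5],[-1,0,-4.5],[0,0,0]],"yaw":[0,0,0,0,0,0,0,0,0],"fingers":[0,0,0,0,0,0,0,0,0]}'
python3 tilt2.py; python3 go.py .608 0 0
```

```text
t: 14.1
tcp_pos: [0.5186, -0.1168, -0.0262]
tcp_rot: [-0.445, 0.896, 0.001, -0.001]
contact_force: [-0.0, 0.8, -0.7]
finger_gap: 0.595
finger_force: 6.0
t: 15.0
tcp_pos: [0.5277, -0.107, 0.0021]
tcp_rot: [-0.445, 0.896, -0.0, 0.0]
contact_force: [-0.4, -0.6, -2.0]
finger_gap: 0.596
finger_force: 6.0
[(-67, 2), (-29, 2), (-20, 82), (-20, 82), (-20, 82), (-19, 82), (-19, 84), (-19, 83), (-18, 81), (-18, 84), (-18, 84), (-17, 84), (-17, 84), (-17, 84), (-17, 85), (-6, 92), (-6, 91), (-6, 91), (-5, 93), (-5, 92), (-5, 93), (-4, 91), (-4, 92), (-4, 93), (-4, 93), (-4, 91), (-3, 92), (-3, 93), (-3, 93), (-3, 92), (-2, 93), (-2, 92), (-2, 93), (-2, 94), (-2, 94), (-1, 93), (-1, 93), (-1, 95), (0, 94), (0, 93), (0, 95), (0, 95), (0, 94), (1, 96), (1, 95), (1, 97), (1, 95), (2, 96), (2, 95), (2, 95), (2, 95), (2, 96), (3, 96)]
t 15.05 tcp [ 0.5274 -0.107   0.0017] heading -127.16 tilt 0.04 gap mm 54.4 grip 6.0
slide mm [-133.9    0.4    1.7]
```

The target was 7 mm short, so the cup never touched the rim. I'll back off, lower, and repeat closer in.

```bash
python3 -m jog '{"slide":[[8,0,5],[0,0,12],[0,0,10.5],[0,0,0],[-5,0,0],[-6,0,0],[-2,0,0],[0,0,0]],"yaw":[0,0,0,0,0,0,0,0],"fingers":[0,0,0,0,0,0,0,0]}'
python3 tilt2.py; python3 go.py .608 0 0
```

```text
t: 15.85
tcp_pos: [0.5305, -0.1026, -0.026]
tcp_rot: [-0.445, 0.895, -0.0, -0.0]
contact_force: [-0.9, -1.7, -1.8]
finger_gap: 0.599
finger_force: 6.0
[(-68, 2), (-43, 2), (-21, 56), (-21, 55), (-20, 56), (-20, 55), (-20, 55), (-20, 57), (-19, 56), (-19, 56), (-19, 58), (-18, 57), (-18, 56), (-18, 56), (-18, 58), (-17, 57), (-17, 57), (-6, 65), (-6, 64), (-6, 63), (-5, 63), (-5, 65), (-5, 65), (-4, 64), (-4, 65), (-4, 64), (-4, 64), (-4, 65), (-3, 65), (-3, 65), (-3, 65), (-3, 66), (-2, 66), (-2, 66), (-2, 64), (-2, 67), (-1, 66), (-1, 66), (-1, 66), (0, 68), (0, 66), (0, 67), (0, 66), (1, 70), (1, 68), (1, 68), (2, 67), (2, 68), (2, 66), (2, 67), (3, 68)]
t 15.9 tcp [ 0.5305 -0.1026 -0.026 ] heading -127.13 tilt 0.01 gap mm 54.6 grip 6.0
slide mm [-1.286e+02  1.000e-01 -2.600e+01]
```

Contact has started and the cup has turned slightly. I'll raise while pressing in.

```bash
python3 -m jog '{"slide":[[-3,0,-2],[-1,0,-4],[-1,0,-4],[-1,0,-4],[-1,0,-4],[-1.5,0,-4.5],[-2,0,-4],[0,0,0]],"yaw":[0,0,0,0,0,0,0,0],"fingers":[0,0,0,0,0,0,0,0]}'
python3 tilt2.py; python3 go.py .608 0 0
```

```text
t: 16.7
tcp_pos: [0.5372, -0.0945, 0.001]
tcp_rot: [-0.445, 0.896, -0.0, 0.0]
contact_force: [-0.8, -0.7, -0.2]
finger_gap: 0.598
finger_force: 6.0
[(-66, 2), (-16, 40), (-15, 38), (-14, 40), (-13, 39), (-13, 39), (-12, 39), (-11, 39), (-10, 39), (-9, 38), (-9, 38), (-8, 38), (-7, 39), (-7, 91), (-6, 91), (-6, 38), (-6, 39), (-5, 92), (-5, 90), (-5, 38), (-4, 91), (-4, 38), (-4, 39), (-3, 92), (-3, 92), (-3, 90), (-3, 39), (-2, 38), (-2, 38), (-2, 39), (-1, 38), (-1, 91), (-1, 91), (-1, 38), (0, 92), (0, 38), (0, 91), (1, 91), (1, 39), (1, 91), (1, 39), (2, 91), (2, 91), (2, 90), (3, 91), (3, 90), (4, 90), (4, 91), (4, 92), (5, 90), (6, 91)]
t 16.75 tcp [ 0.537  -0.0945  0.0007] heading -127.16 tilt 0.05 gap mm 54.1 grip 6.0
slide mm [-118.2    0.5    0.8]
```

The cup is at 90° now. I'll continue along the arc toward upright.

```bash
python3 -m jog '{"slide":[[-3,0,-4],[-3,0,-4],[-3.5,0,-4],[-4,0,-3],[-4,0,-3],[-5,0,-2.5],[-5,0,-1.5],[-5,0,-1],[-4,0,-1],[0,0,0]],"yaw":[0,0,0,0,0,0,0,0,0,0],"fingers":[0,0,0,0,0,0,0,0,0,0]}'
python3 tilt2.py; python3 go.py .608 0 0
```

```text
t: 17.75
tcp_pos: [0.5591, -0.0651, 0.0245]
tcp_rot: [-0.445, 0.895, -0.0, 0.0]
contact_force: [0.5, 0.0, -0.1]
finger_gap: 0.595
finger_force: 6.0
[(-61, 2), (-34, 81), (-33, 80), (-32, 82), (-32, 82), (-31, 82), (-30, 80), (-29, 79), (-27, 78), (-27, 77), (-26, 76), (-24, 73), (-23, 72), (-22, 71), (-21, 69), (-20, 68), (-18, 67), (-17, 66), (-16, 64), (-14, 62), (-13, 59), (-11, 59), (-10, 56), (-8, 54), (-6, 53), (-5, 51), (-3, 49), (-1, 45), (1, 45), (2, 47), (3, 46), (4, 47), (5, 48), (5, 48), (6, 49), (7, 51), (22, 63), (23, 63), (23, 65), (24, 64), (25, 64), (25, 66), (26, 66), (27, 67), (27, 68), (28, 68), (29, 67), (30, 69), (30, 67), (31, 71), (32, 70), (32, 72), (33, 71)]
t 17.8 tcp [ 0.5589 -0.0652  0.0244] heading -127.15 tilt 0.03 gap mm 54.4 grip 6.0
slide mm [-81.6   0.3  24.4]
```

```bash
python3 -m jog '{"slide":[[-5,0,0],[-5,0,0],[-5,0,0],[0,0,0]],"yaw":[0,0,0,0],"fingers":[0,0,0,0]}'
python3 tilt2.py; python3 go.py .608 0 0
```

```text
t: 18.2
tcp_pos: [0.5684, -0.053, 0.0245]
tcp_rot: [-0.445, 0.896, -0.0, 0.0]
contact_force: [1.5, 0.8, 2.0]
finger_gap: 0.6
finger_force: 6.0
[(-74, 2), (-35, 90), (-34, 90), (-34, 90), (-33, 90), (-33, 90), (-32, 89), (-31, 86), (-29, 83), (-28, 81), (-26, 78), (-24, 75), (-23, 72), (-21, 69), (-19, 65), (-18, 62), (-16, 57), (-13, 53), (-11, 49), (-9, 47), (-8, 47), (-7, 47), (-6, 48), (-5, 49), (-4, 48), (-3, 49), (-2, 50), (-1, 50), (0, 51), (1, 51), (2, 52), (2, 52), (3, 51), (4, 52), (5, 54), (6, 53), (22, 63), (23, 64), (24, 62), (25, 63), (25, 65), (26, 66), (27, 67), (28, 65), (29, 65), (29, 66), (30, 67), (31, 67), (32, 67), (33, 69), (33, 69), (34, 69)]
t 18.25 tcp [ 0.5683 -0.0531  0.0245] heading -127.14 tilt 0.05 gap mm 54.7 grip 6.0
slide mm [-66.3   0.4  24.5]
```

The cup is at about 27°. I'll carry it clear of the dish and press its low corner on the bench to finish standing it up.

```bash
python3 -m jog '{"slide":[[0,0,-8],[20,0,0],[35,0,0],[40,0,0],[30,0,10],[0,0,20],[0,0,12],[0,0,4],[0,0,3],[0,0,0]],"yaw":[0,0,0,0,0,0,0,0,0,0],"fingers":[0,0,0,0,0,0,0,0,0,0]}'
python3 -m jog '{"slide":[[0,0,2],[0,0,2],[0,0,0]],"yaw":[0,0,0],"fingers":[0,0,0]}'
python3 tilt2.py; python3 go.py .608 0 0
```

```text
t: 19.25
tcp_pos: [0.4924, -0.1527, -0.0165]
tcp_rot: [-0.445, 0.895, 0.0, -0.0]
contact_force: [-0.2, 0.1, -0.4]
finger_gap: 0.599
finger_force: 6.0
t: 19.55
tcp_pos: [0.4931, -0.153, -0.0201]
tcp_rot: [-0.445, 0.895, -0.001, 0.001]
contact_force: [1.2, 1.8, 2.3]
finger_gap: 0.602
finger_force: 6.0
[(-71, 2), (-30, 51), (-30, 50), (-29, 52), (-29, 54), (-28, 53), (-28, 53), (-27, 52), (-25, 46), (-21, 35), (-16, 22), (-10, 6), (-10, 6), (-9, 6), (-8, 7), (-7, 7), (-7, 7), (-6, 6), (-5, 6), (-4, 8), (-4, 8), (-3, 10), (-2, 9), (-1, 9), (-1, 9), (0, 9), (1, 10), (2, 10), (3, 10), (3, 10), (4, 11), (5, 12), (22, 17), (23, 19), (23, 18), (24, 18), (25, 18), (26, 18), (26, 21), (27, 19), (28, 19), (29, 20), (29, 20), (30, 20), (31, 22), (31, 20), (32, 20), (33, 21), (34, 21), (34, 23), (35, 21), (36, 22)]
t 19.6 tcp [ 0.4931 -0.1531 -0.0201] heading -127.13 tilt 0.09 gap mm 54.6 grip 6.0
slide mm [-191.4    0.8  -20. ]
```

```bash
python3 -m jog '{"slide":[[0,0,3],[0,0,3],[0,0,2],[0,0,0]],"yaw":[0,0,0,0],"fingers":[0,0,0,0]}'
python3 tilt2.py; python3 go.py .608 0 0
```

```text
t: 20.0
tcp_pos: [0.4921, -0.1532, -0.0288]
tcp_rot: [-0.445, 0.896, 0.0, -0.0]
contact_force: [1.1, -0.3, 0.5]
finger_gap: 0.596
finger_force: 6.0
[(-75, 2), (-15, 47), (-15, 45), (-15, 42), (-15, 14), (-15, 47), (-15, 33), (-15, 32), (-15, 30), (-15, 47), (-15, 30), (-15, 34), (-15, 31), (-15, 39), (-15, 11), (-15, 9), (-15, 45), (-15, 45), (-15, 26), (-15, 25), (-14, 25), (-14, 34), (-14, 14), (-14, 23), (-14, 28), (-14, 31), (-14, 12), (-14, 4), (-14, 45), (-14, 10), (-14, 27), (-14, 35), (24, 5), (25, 5), (25, 6), (26, 6), (27, 5), (28, 5), (29, 5), (29, 5), (30, 6), (31, 6), (32, 6), (33, 6), (33, 5), (34, 6), (35, 5), (36, 6), (37, 6), (37, 8), (38, 5), (38, 8), (38, 10), (38, 10)]
t 20.05 tcp [ 0.492  -0.1531 -0.0288] heading -127.16 tilt 0.02 gap mm 54.3 grip 6.0
slide mm [-192.1    0.   -28.9]
```

The cup stands upright with its floor level at z≈5–6 mm. I'll release it and go up.

```bash
python3 -m jog '{"slide":[[0,0,0],[0,0,0],[0,0,0],[0,0,0],[0,0,0],[0,0,-20],[0,0,-40],[0,0,-40],[0,0,-40],[0,0,-10]],"yaw":[0,0,0,0,0,0,0,0,0,0],"fingers":[0.3,0.6,1,1,1,1,1,1,1,1]}'
python3 go.py .520 .220 .1 63.6; python3 -c "
from h import *
print(np.round(ctrl.state()['joints'],3))"
```

```text
t: 21.05
tcp_pos: [0.4942, -0.1538, 0.1254]
tcp_rot: [-0.445, 0.896, -0.002, 0.002]
contact_force: [1.2, -0.5, -1.0]
finger_gap: 0.994
finger_force: 0.0
t 21.05 tcp [ 0.4942 -0.1538  0.1254] heading -127.16 tilt 0.32 gap mm 90.4 grip 0.0
slide mm [-313.5  205.3   24.8]
yaw -190.76
[-0.347  0.17   2.131  0.     0.835 -2.84 ]
```

```bash
python3 -m jog '{"slide":[[-39,25.6,0],[-39,25.6,0],[-39,25.6,0],[-39,25.6,0],[-39,25.6,0],[-39,25.6,0],[-39,25.6,0],[-39,25.6,0],[0,0,0]],"yaw":[0,0,0,0,0,0,0,0,8.4],"fingers":[1,1,1,1,1,1,1,1,1]}' >/dev/null
for i in 1; do :; done
python3 -m jog '{"slide":[[0,0,0],[0,0,0],[0,0,0],[0,0,0],[0,0,0],[0,0,0],[0,0,0],[0,0,0],[0,0,0],[0,0,0]],"yaw":[8.4,8.4,8.4,8.4,8.4,8.4,8.4,8.4,8.4,8.4],"fingers":[1,1,1,1,1,1,1,1,1,1]}' >/dev/null
python3 -m jog '{"slide":[[0,0,0],[0,0,0],[0,0,0],[0,0,0],[0,0,0],[0,0,0],[0,0,0],[0,0,0],[0,0,0],[0,0,0]],"yaw":[8.4,8.4,8.4,8.4,8.4,8.4,8.4,8.4,8.4,8.4],"fingers":[1,1,1,1,1,1,1,1,1,1]}' >/dev/null
python3 -m jog '{"slide":[[0,0,0],[0,0,0],[0,0,0],[0,0,0],[0,0,0],[0,0,0],[0,0,0],[0,0,0],[0,0,0],[0,0,0]],"yaw":[8.4,8.4,8.4,8.4,8.4,8.4,8.4,8.4,8.4,8.4],"fingers":[1,1,1,1,1,1,1,1,1,1]}'
python3 go.py .520 .220 .1 -26.4
python3 - <<'E'
from h import *
im,d,c=snap('wrist','w7.png'); np.savez('w7.npz',im=im,d=d,**{k:np.array(v) for k,v in c.items()})
im,d,c=snap('top'); X=cloud(c,d); Z=X[...,2]
m=(Z>.049)&(Z<.061); m[:,:300]=0; m[:150]=0; m[320:]=0; m[:,470:]=0
p=X[m]; print('cup rim pts',len(p), np.median(p,0), p.min(0), p.max(0))
E
```

```text
t: 24.95
tcp_pos: [0.517, 0.2191, 0.1206]
tcp_rot: [0.97, -0.241, -0.0, 0.0]
contact_force: [0.7, 0.7, -0.7]
finger_gap: 1.001
finger_force: 0.0
t 24.95 tcp [0.517  0.2191 0.1206] heading -27.91 tilt 0.05 gap mm 91.1 grip 0.0
slide mm [ 2.2 -2.2 20.6]
yaw -1.51
cup rim pts 161 [ 0.49924169 -0.1425563   0.05485873] [ 0.47147204 -0.16699819  0.04903185] [ 0.5266765  -0.11273555  0.05939537]
```

View pics/w7.png

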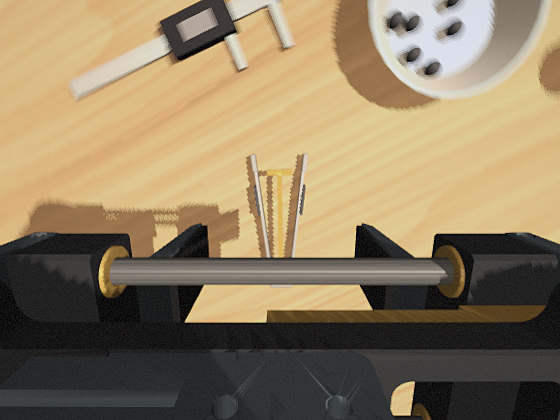

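The wrist view shows the tweezers with tips at (252,156)/(305,156), the brass bar at (279,173), grips at (256,198)/(304,198), and bow near (283,285). The top view puts the upright cup 178 mm from the dish. I'll refine the tweezers' pose from these.

Run:
```python
from h import *
np.set_printoptions(precision=4,suppress=True)
f=np.load('w7.npz'); im=f['im']; c={k:f[k] for k in ('mtx','dist_coeffs','pose')}
hsv=cv2.cvtColor(im,cv2.COLOR_RGB2HSV)
roi=np.zeros(im.shape[:2],bool); roi[150:255,240:320]=1
brass=(hsv[...,1]>140)&(hsv[...,0]>15)&(hsv[...,0]<30)&roi
bar=brass&(np.arange(420)[:,None]<180); v,u=np.nonzero(bar); print('bar px',len(u),u.min(),u.max(),v.min(),v.max())
dark=(im.max(2)<75)&roi&(np.arange(420)[:,None]>180)&(np.arange(420)[:,None]<220)
n,l,s,ce=cv2.connectedComponentsWithStats(dark.astype(np.uint8))
for i in range(1,n):
    if s[i,4]>15: print('dark',s[i],ce[i],ray(c,[ce[i]],.013)[0])
tp=ray(c,[(252,156),(305,156)],.012); b=ray(c,[(279.5,173)],.018)[0]; bow=ray(c,[(282.5,286)],.012)[0]
tm=tp.mean(0); print('tips',tp,np.linalg.norm(tp[0]-tp[1]),'mid',tm,'bar',b,'bow end',bow,'len',np.linalg.norm((tm-bow)[:2]))
ax=(tm-bow)[:2]; hd=np.arctan2(ax[1],ax[0]); e=np.array([np.cos(hd),np.sin(hd)])
print('heading',np.degrees(hd),'grip from tips',tm[:2]-.05*e,'from bar',b[:2]-.03*e)
e2=b[:2]-bow[:2]; print('bar heading',np.degrees(np.arctan2(e2[1],e2[0])))
```

```text
bar px 129 267 290 170 179
tips [[0.575  0.2222 0.012 ]
 [0.5487 0.1725 0.012 ]] 0.05624939658093407 mid [0.5618 0.1973 0.012 ] bar [0.546  0.2045 0.018 ] bow end [0.4258 0.2645 0.012 ] len 0.15177590421700682
heading -26.280485177263323 grip from tips [0.517  0.2195] from bar [0.5191 0.2178]
bar heading -26.521840190127193
```

```bash
python3 -m jog '{"slide":[[0.5,0,20],[0,0,35],[0,0,35],[0,0,30],[0,0,20],[0,0,8],[0,0,0]],"yaw":[-1.5,0,0,0,0,0,0],"fingers":[1,1,1,1,0.6,0.5,0.5]}' 12
python3 -m jog '{"slide":[[0,0,2],[0,0,0],[0,0,0]],"yaw":[0,0,0],"fingers":[0.4,0.4,0.4]}'
python3 go.py .518 .219 -.031 -26.4
```

```text
t: 25.75
tcp_pos: [0.5172, 0.2187, -0.0276]
tcp_rot: [0.975, -0.224, -0.001, 0.001]
contact_force: [-0.2, 0.7, 0.1]
finger_gap: 0.77
finger_force: 0.0
t: 26.05
tcp_pos: [0.5184, 0.2192, -0.0278]
tcp_rot: [0.974, -0.225, 0.001, -0.0]
contact_force: [0.6, 0.4, -0.5]
finger_gap: 0.7
finger_force: 0.0
t 26.05 tcp [ 0.5184  0.2192 -0.0278] heading -26.04 tilt 0.08 gap mm 63.7 grip 0.0
slide mm [-0.3  0.4  3.2]
yaw 0.36
```

```bash
python3 -m jog '{"slide":[[0,0,2],[0,0,0],[0,0,0]],"yaw":[0,0,0],"fingers":[0.25,0.25,0.25]}'
python3 -m jog '{"slide":[[0,0,1],[0,0,0],[0,0,0]],"yaw":[0,0,0],"fingers":[0.18,0.18,0.18]}'
```

```text
t: 26.35
tcp_pos: [0.518, 0.2191, -0.0305]
tcp_rot: [0.974, -0.225, 0.0, -0.0]
contact_force: [0.6, 1.0, 0.7]
finger_gap: 0.624
finger_force: 0.3
t: 26.65
tcp_pos: [0.5179, 0.219, -0.0317]
tcp_rot: [0.974, -0.225, 0.0, -0.0]
contact_force: [0.7, 0.1, 0.6]
finger_gap: 0.594
finger_force: 0.6
```

Contact with the grips is starting at about 54 mm. I'll squeeze part way and measure the tip gap from the wrist view.

```bash
python3 -m jog '{"slide":[[0,0,0],[0,0,0],[0,0,0],[0,0,0]],"yaw":[0,0,0,0],"fingers":[0.05,-0.05,-0.15,-0.15]}' 15
cat > gap.py <<'E'
from h import *; import sys
from scipy.spatial.transform import Rotation as R
im,d,c=snap('wrist',sys.argv[1]); s=ctrl.state(); M=R.from_quat(s['tcp_rot']).as_matrix()
X=cloud(c,d); Q=(X-np.array(s['tcp_pos']))@M*1000   # tool frame; tweezers x = tool x, y = -tool y
zt=float(sys.argv[2])                                # tweezers underside above real bench-equivalent: world z
H=X[...,2]*1000-zt
for x0 in (20,25,30,35,40,44,48):
    k=(abs(Q[...,0]-x0)<1.5)&(H>7)&(H<24)&(abs(Q[...,1])<40); y=np.sort(Q[...,1][k])
    if len(y)<3: continue
    g=np.split(y,np.nonzero(np.diff(y)>3)[0]+1); print(x0,[(round(a[0],1),round(a[-1],1),len(a)) for a in g],'h',H[k].min().round(1),H[k].max().round(1))
E
python3 gap.py w8.png 0; python3 go.py .518 .219 -.031 -26.4
```

```text
t: 27.05
tcp_pos: [0.5178, 0.219, -0.0317]
tcp_rot: [0.974, -0.225, -0.0, 0.0]
contact_force: [0.0, 0.8, 0.8]
finger_gap: 0.423
finger_force: 4.6
20 [(np.float64(-15.0), np.float64(-12.3), 30), (np.float64(-0.7), np.float64(3.7), 47), (np.float64(15.0), np.float64(18.0), 33)] h 7.2 20.7
25 [(np.float64(-15.4), np.float64(-12.4), 37), (np.float64(-0.7), np.float64(3.7), 45), (np.float64(15.4), np.float64(18.5), 32)] h 8.0 20.6
30 [(np.float64(-15.5), np.float64(19.8), 316)] h 7.5 21.0
35 [(np.float64(-17.2), np.float64(20.8), 203)] h 7.0 20.9
40 [(np.float64(-17.1), np.float64(-12.5), 46), (np.float64(16.2), np.float64(21.3), 52)] h 8.0 13.0
44 [(np.float64(-17.7), np.float64(-12.5), 53), (np.float64(16.6), np.float64(21.1), 49)] h 7.7 12.6
48 [(np.float64(-17.4), np.float64(-12.6), 48), (np.float64(16.6), np.float64(21.7), 50)] h 7.1 12.7
t 27.1 tcp [ 0.5178  0.219  -0.0317] heading -26.06 tilt 0.0 gap mm 38.5 grip 4.6
slide mm [ 0.2 -0.1 -0.7]
yaw 0.34
```

View pics/w8.png

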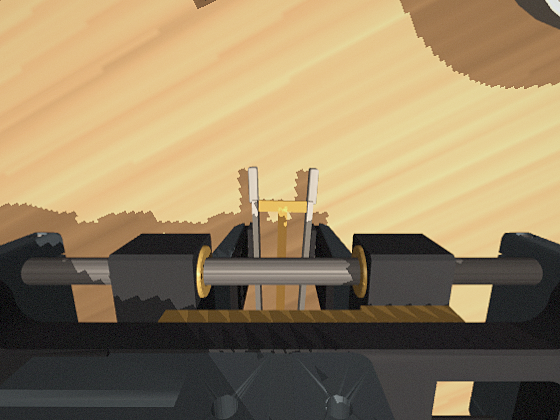

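The tip gap is about 29 mm at 38.5 mm over the grips, which matches the given ratio. I'll squeeze to 32 mm and lift.

```bash
python3 -m jog '{"slide":[[0,0,0],[0,0,0],[0,0,0],[0,0,-3],[0,0,-6],[0,0,-15],[0,0,-20],[0,0,-20],[0,0,-16],[0,0,0]],"yaw":[0,0,0,0,0,0,0,0,0,0],"fingers":[-0.22,-0.29,-0.29,-0.29,-0.29,-0.29,-0.29,-0.29,-0.29,-0.29]}' 15
python3 gap.py w9.png 80; python3 go.py .563 .022 .05 -26.4
```

```text
t: 28.1
tcp_pos: [0.5193, 0.2196, 0.051]
tcp_rot: [0.974, -0.225, 0.002, -0.001]
contact_force: [-0.6, -0.3, -0.7]
finger_gap: 0.359
finger_force: 6.7
20 [(np.float64(-12.1), np.float64(-9.5), 31), (np.float64(-0.7), np.float64(3.7), 46), (np.float64(11.0), np.float64(14.1), 33)] h 9.0 23.6
25 [(np.float64(-12.5), np.float64(-9.5), 28), (np.float64(-0.7), np.float64(3.7), 48), (np.float64(11.1), np.float64(14.0), 31)] h 8.0 23.6
30 [(np.float64(-12.5), np.float64(14.6), 258)] h 17.0 23.8
35 [(np.float64(-14.4), np.float64(15.8), 191)] h 7.7 23.8
40 [(np.float64(-14.3), np.float64(-9.5), 50), (np.float64(11.2), np.float64(16.3), 50)] h 7.9 15.8
44 [(np.float64(-14.1), np.float64(-9.5), 47), (np.float64(11.2), np.float64(16.1), 51)] h 7.2 16.0
48 [(np.float64(-14.1), np.float64(-9.5), 45), (np.float64(11.2), np.float64(16.1), 50)] h 7.1 16.6
t 28.15 tcp [0.5186 0.2193 0.0496] heading -26.06 tilt 0.14 gap mm 32.4 grip 6.7
slide mm [126.5 157.7  -0.4]
yaw 0.34
```

View pics/w9.png

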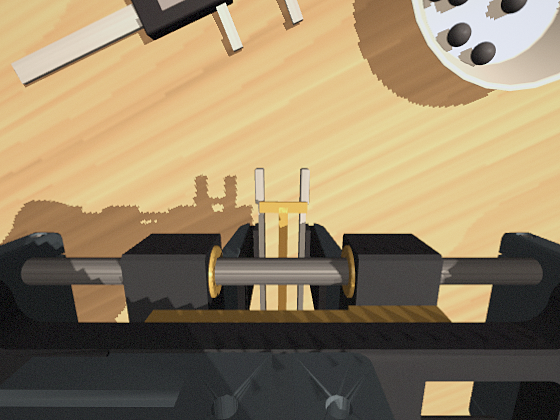

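The tweezers are lifted and level: tips at (260,170)/(305,170), arms parallel and in line with the bar's ends, gap about 20.7 mm. I'll carry them over the dish.

```bash
python3 -m jog '{"slide":[[8,10,0],[16,20,0],[20,25,0],[20,25,0],[20,25,0],[20,25,0],[14,17,0],[8.5,10.7,0],[0,0,0],[0,0,0]],"yaw":[0,0,0,0,0,0,0,0,0,0],"fingers":[-0.29,-0.29,-0.29,-0.29,-0.29,-0.29,-0.29,-0.29,-0.29,-0.29]}' 
python3 -m jog '{"slide":[[0,0,0],[0,0,0],[0,0,0],[0,0,0],[0,0,0],[0,0,0],[0,0,0],[0,0,0],[0,0,0],[0,0,0]],"yaw":[0,0,0,0,0,0,0,0,0,0],"fingers":[-0.29,-0.29,-0.29,-0.29,-0.29,-0.29,-0.29,-0.29,-0.29,-0.29]}' >/dev/null
python3 gap.py w10.png 80; python3 go.py .563 .022 .05 -26.4
python3 - <<'E'
from h import *
im,d,c=snap('wrist'); P=np.array(c['pose']); 
u=ray(c,[(260,170),(305,170)],.095); print('tips world',u.round(4))
X=cloud(c,d); m=(X[...,2]>.012)&(X[...,2]<.026)&(im.max(2)<90)&(np.hypot(X[...,0]-.608,X[...,1])<.07)
n,l,s,ce=cv2.connectedComponentsWithStats(m.astype(np.uint8)); print('beads',[(s[i,4],ce[i].round()) for i in range(1,n) if s[i,4]>20])
im,d,c=snap('top'); Z=cloud(c,d)[...,2]; m=(Z>.049)&(Z<.061); m[:,:340]=0;m[:150]=0;m[320:]=0;m[:,430:]=0
p=cloud(c,d)[m]; print('cup',len(p),p.min(0),p.max(0))
E
```

```text
t: 29.15
tcp_pos: [0.5617, 0.0219, 0.0479]
tcp_rot: [0.974, -0.226, -0.0, 0.0]
contact_force: [-0.1, 1.3, -0.4]
finger_gap: 0.355
finger_force: 6.7
20 [(np.float64(-11.6), np.float64(-9.0), 29), (np.float64(-0.2), np.float64(4.3), 46), (np.float64(11.5), np.float64(14.6), 35)] h 7.1 20.6
25 [(np.float64(-12.0), np.float64(-9.0), 31), (np.float64(-0.1), np.float64(4.3), 48), (np.float64(11.5), np.float64(14.5), 27)] h 7.1 20.8
30 [(np.float64(-12.7), np.float64(16.4), 261)] h 10.8 21.1
35 [(np.float64(-13.8), np.float64(16.3), 133)] h 9.5 20.8
40 [(np.float64(-13.8), np.float64(-9.1), 50), (np.float64(11.7), np.float64(16.9), 53)] h 7.7 13.0
44 [(np.float64(-13.6), np.float64(-9.1), 46), (np.float64(11.7), np.float64(16.6), 50)] h 7.4 12.8
48 [(np.float64(-13.5), np.float64(-9.1), 45), (np.float64(12.0), np.float64(16.6), 47)] h 9.6 12.9
t 30.2 tcp [0.5622 0.0217 0.0483] heading -26.07 tilt 0.0 gap mm 32.2 grip 6.7
slide mm [ 0.6 -0.6 -1.7]
yaw 0.33
tips world [[ 0.6122  0.0088  0.095 ]
 [ 0.6015 -0.013   0.095 ]]
beads [(np.int32(188), array([289., 143.])), (np.int32(178), array([223., 164.])), (np.int32(154), array([243., 167.])), (np.int32(152), array([291., 173.])), (np.int32(179), array([247., 200.])), (np.int32(67), array([269., 218.]))]
cup 96 [ 0.47144682 -0.16730772  0.04908241] [ 0.52660901 -0.13343366  0.05941885]
```

The tips are over the dish centre with a gap of about 21 mm, all six beads are in the dish, and the cup is standing. I'll hold one more second and hand in.

```bash
python3 -m jog '{"slide":[[0,0,0],[0,0,0],[0,0,0],[0,0,0],[0,0,0],[0,0,0],[0,0,0],[0,0,0],[0,0,0],[0,0,0]],"yaw":[0,0,0,0,0,0,0,0,0,0],"fingers":[-0.3,-0.3,-0.3,-0.3,-0.3,-0.3,-0.3,-0.3,-0.3,-0.3]}'
python3 -c "
from cell import ticket
print(ticket.sign_off())"
```

```text
t: 31.3
tcp_pos: [0.5622, 0.0217, 0.0483]
tcp_rot: [0.974, -0.225, -0.0, -0.0]
contact_force: [-0.3, -0.0, -0.7]
finger_gap: 0.351
finger_force: 7.0
the job is handed in; nothing more can be done
None
```

I handed the job in at 31.3 s, no verdict was returned: all six beads are in the dish, the empty cup stands upright about 178 mm from the dish's axis, and the tweezers are held level over the dish's middle with the tips about 20–21 mm apart.

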